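Tighten the desk lamp's wing screw with a fingertip

TASK

The desk lamp's clamp is loose on the beech board: push the wings of its wing screw round clockwise (seen from above), stroke after stroke with a fingertip, until the screw is fully tight and turns no further. Only push: do not pinch a wing between the fingers. Leave the drawer shut, the dimmer knob as it is set and everything else standing where it is, and finish with the hand clear.

Things in the scene. Friction and masses are not known exactly. Their poses are not given: they have to be found in the camera images.
- wing_screw (a joint): Angle of the lamp clamp's steel wing screw about its upright axis, rad. Grows as the screw is turned clockwise seen from above (tightening). 0 is slackest; at 9.4 it meets a firm stop, tight on the board. Starts between 0 and 4.4. Turns with light friction (0.03 N m), stays where it is left, and sinks 4 mm per turn.
- screw_mid (a point): Point on the wing screw's upright axis at mid height of its wings, about 156 mm above the desk when tight, up to 6 mm higher when slack. Round hub of radius 9 mm with two flat upright wings opposite each other. The clamp's flat upper jaw lies under the screw (boss of 12 mm radius, top 24 mm below this point when tight; jaw face 30 mm below).
- wing1_tip (a point): Middle of the outer end of one wing, 38 mm from the screw's axis (76 mm tip to tip), level with screw_mid; turns with the screw. Each wing is 7 mm thick and reaches from 12 mm below this point to 14 mm above it.
- wing2_tip (a point): Middle of the outer end of the opposite wing, 38 mm from the screw's axis, alike; turns with the screw.
- post_foot (a point): Foot of the upright chrome lamp post (14 mm tube) on the clamp's back, 66 mm from the screw's axis, at the upper jaw's top face. The post rises straight for 129 mm, then leans away from the screw to its shade. It blocks a hand from circling the screw on that side; the half away from the post, over the board, is free. When tight, one wing points straight away from the post.
- clamp: Fixed C-shaped dark steel clamp of the lamp with its post and shade, gripping the overhanging edge of the beech board. Origin on the screw's axis at the board's top face, 90 mm above the desk; z up, its -y axis points at the lamp post.
- chest: Fixed beech desk-top drawer unit, 240 x 220 x 75 mm, with a 260 x 300 x 15 mm top board whose upper face is 90 mm above the desk; front with one round drawer pull faces -x of its frame. Origin under the centre of its carcass, on the desk; its board overhangs 70 mm on its -y side, where the lamp clamp sits.
- chest_drawer0 (a joint): How far the drawer is pulled out, m; 0 is shut, as it starts.
- dimmer (a joint): Angle of the black dimmer knob (36 mm across, with a raised bar grip) on a white base on the drawer unit's top, rad; starts at 0. To be left alone.
- wing1a: One of the two flat cheeks of wing 1 (steel, 31 x 22 mm, 2 mm thick), the side facing +x of the screw's own frame. Its origin lies on the screw's axis, at the screw's foot.
- wing1b: The opposite cheek of wing 1.
- wing2a: One of the two flat cheeks of wing 2.
- wing2b: The opposite cheek of wing 2.
- stapler: Red plastic stapler lying on the beech board, 140 x 34 x 51 mm, long along its x; origin under its centre. Bystander.
- tape: Ring-shaped roll of clear tape lying on the beech board, 64 mm across, 18 mm high. Origin under its centre. Bystander.
- bowl: White ceramic bowl on the desk, 124 mm across, 55 mm high; origin under its centre. Bystander.
- tumbler: Glass tumbler on the desk, 72 mm across, 95 mm high; origin under its centre. Bystander.
- pencup: Aluminium pen cup on the desk, 76 mm across, 95 mm high; origin under its centre. Bystander.
- glue: White glue bottle on the desk, 38 mm across, 85 mm high; origin under its centre. Bystander.

How it is judged:
By the outcome, as a careful person would: the job done as asked, in the order asked, and still so for the second after the job is handed in, with the robot touching nothing.
It also fails if it takes over 58 s, if anything falls off the work surface, if the arm or the gripper's body presses on something with over 40 N, if the wrist force passes 120 N, or if a joint passes its speed limit or range.

ROBOT

A 7-joint arm with a two-finger parallel gripper is mounted at the origin on the work surface. World frame = base frame: x ahead of the robot, y to its left, z up, the work surface at z = 0. Lengths are in m, angles in rad, forces in N, time in s.
With the tool pointing down it reaches from about 0.35 to 0.9 m from the base axis. Payload 8.1 kg.
Tool frame: the origin (TCP) lies at the centre of the arm's flange, where the gripper is bolted on; the fingertips stand 178 mm ahead of it and the grasp point (between the pads) lies 159 mm ahead of it; z points along the fingers, y is the direction in which the jaws open and shut (so a half turn about z gives the same grasp; the last joint's range is limited). The gripper opens to 92 mm and grips with 3 to 60 N. Pads are 19 mm wide; open, the fingers measure 130 mm over their backs; the gripper's body (75 mm by 190 mm) begins 47 mm behind the grasp point.
Start: joints at [-1.381, 0.434, 0.025, 1.573, -0.012, 1.134, -0.075], TCP at [0.18, 0.598, 0.405] pointing down, gripper open.
Joint ranges: [-2.62, 2.62], [-0.44, 2.09], [-1.27, 1.32], [0.08, 2.57], [-1.32, 4.46], [0.12, 2], [-2.74, 2.74]. Speed limits (rad/s): [2.22, 2.22, 3.01, 3.01, 3.14, 3.14, 3.14].

INTERFACE

Orientations are given as a rotation vector (axis times angle).
In Python, from cell import arm, get_image, camera_model gives the robot as it stands. The module is installed in compiled form; this text tells all that it offers.
- The arm moves only by the shell command python3 -m pendant 'ROWS' [FORCE]. ROWS is JSON, a list that holds one entry, the list of rows, each a list of 7 numbers: the shift along the tool's x, y, z in mm, then the turn, a rotation vector about the tool's x, y, z in rad, then the closure, from -1 (fully open) to 1 (shut). In form: [[[x, y, z, rx, ry, rz, hand], ...]]. A call has 1 to 20 rows; each row is the pose to reach, as a shift and turn from the pose commanded when the call began, along the tool's axes at that moment; what a row does not reach only later rows make up. A row lasts 1/8 s, in which the tool goes at most 62.5 mm and 10.7 degrees, less where a joint would pass 70% of its speed; a pose out of reach is approached as far as the arm can. A call with a gripper value outside its range is refused whole. The fingers move at their own pace and stop on an object; FORCE is the grip in N (left out, the last holds). Time passes only in rows, so rows that repeat a pose let the fingers close. It gives the time, the measured TCP pose, the force and the opening at its end, in the units of the state.
- arm.observe(): the state, without advancing time (a new reading comes with each control period).
- get_image(name): name is "scene" or "top" or "wrist"; returns the picture (400x640x3 uint8, red, green, blue); there is no depth.
- camera_model(name): a dict with "fx", "fy", "cx", "cy" (pixels), "k1" (the pictures are not rectified: a ray, as slopes to the right and down, at radius r is drawn at 1 + k1 r^2 times it, then the intrinsics apply), "position" and "orientation" of the camera in the world; the wrist camera has in their place "T_tool_cam" (4x4, takes a point from camera to tool coordinates, whose origin is the TCP and whose axes are the flange's). Camera axes: x right, y down, z forward; pixel columns grow to the right and rows downward; lengths in m; the calibration is good to about 2 mm. A picture is of the moment at which its call begins: read the wrist's pose just before it. camera_model takes no time and is no camera call.
- arm.sign_off(): hands the job in, once; it reports no verdict.
The state is a dict: "clock": time; "joints": joint angles; "dq": joint speeds; "joint_efforts": joint torques, N m; "position": TCP position; "ee_rot": TCP orientation; "force": force on the tool from outside, world axes, zero at the start; "ft_torque": the same for the moment, N m; "width": opening from 0.0 (shut) to 1.0 (fully open).
Only numpy, scipy, OpenCV 4.12 (cv2) and the standard library are available. Lean on these libraries where they do the work, as an engineer would, in place of code of your own. Each camera call takes 0.05 s, during which the arm holds its last target.

## Working session

There is one attempt and no reset: what is moved stays moved. The work goes in short steps, Python scripts to look and compute and a shell command to move; the robot and the scene stay as the last step left them, time stands still between calls to the robot, and variables do not carry over. Pictures are saved under pics/ and viewed, and the job is handed in when it is done.

```bash
mkdir -p pics
python3 - <<'E'
from cell import arm,get_image,camera_model
import cv2
print(arm.observe())
for n in ["scene","top","wrist"]:
    cv2.imwrite(f"pics/{n}0.png",get_image(n)[:,:,::-1]); print(n,camera_model(n))
E
```

```text
{'clock': 0.0, 'joints': array([-1.3805943 ,  0.43523945,  0.02495239,  1.57410206, -0.01161016,
        1.13399845, -0.07511426]), 'dq': array([ 1.22756578e-04, -4.00719501e-04,  8.57806146e-04,  5.18608955e-04,
        1.55092570e-03,  1.47434032e-03, -7.63036173e-05]), 'joint_efforts': array([-7.92100109e-04, -6.67855239e+01,  9.84510854e-01, -3.14454210e+01,
       -6.05921005e-02,  4.29982482e-02,  1.84261830e-04]), 'position': array([0.18034917, 0.59817036, 0.40393236]), 'ee_rot': array([-4.58383825e-01, -3.10786297e+00,  2.51130947e-03]), 'force': array([0.25080065, 0.10690525, 0.60422572]), 'ft_torque': array([-0.01897732, -0.03750359,  0.03976058]), 'width': 0.9966934579870917}
scene {'fx': 439.5913909433264, 'fy': 439.5913909433264, 'cx': 313.00816923526025, 'cy': 197.92249364226723, 'k1': -0.01302289254427835, 'position': array([1.23164859, 0.05770959, 0.93573249]), 'orientation': array([-1.78565747, -1.84498296,  0.67359526])}
top {'fx': 392.39261601104226, 'fy': 392.39261601104226, 'cx': 318.8133330437931, 'cy': 198.48442067450452, 'k1': -0.06707682380938287, 'position': array([0.34927472, 0.0471885 , 1.20033804]), 'orientation': array([-2.17173508,  2.142685  , -0.17434247])}
wrist {'fx': 316.8915172944886, 'fy': 316.8915172944886, 'cx': 315.96867875861193, 'cy': 201.06775067981945, 'k1': -0.055776541532425145, 'T_tool_cam': array([[-3.43855809e-04, -9.68455239e-01, -2.49187344e-01,
         6.73879476e-02],
       [ 9.99999575e-01, -5.46240242e-04,  7.43029556e-04,
        -2.37685762e-04],
       [-8.55707021e-04, -2.49186983e-01,  9.68455015e-01,
         1.97211379e-02],
       [ 0.00000000e+00,  0.00000000e+00,  0.00000000e+00,
         1.00000000e+00]])}
```

View pics/scene0.png

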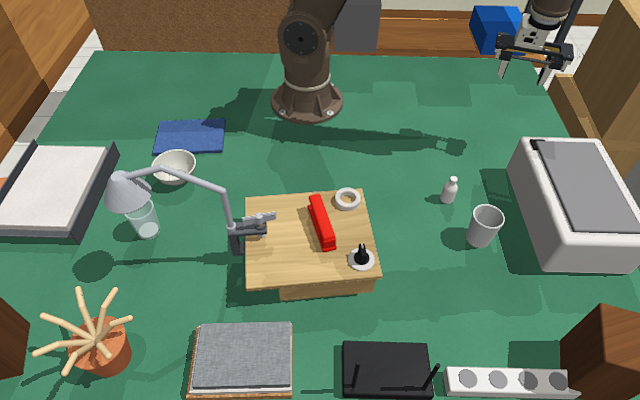

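View pics/top0.png

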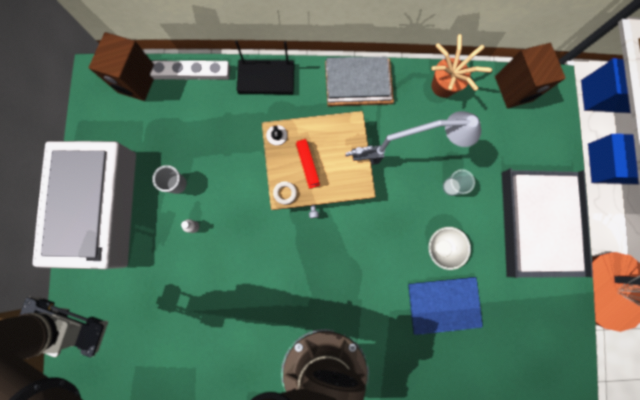

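```bash
python3 - <<'E'
import cv2
im=cv2.imread("pics/top0.png"); 
cv2.imwrite("pics/topcrop.png",cv2.resize(im[200:330,230:400],None,fx=4,fy=4,interpolation=cv2.INTER_CUBIC))
E
python3 - <<'E'
import cv2
im=cv2.imread("pics/top0.png"); 
a=cv2.resize(im[115:190,320:420],None,fx=8,fy=8,interpolation=cv2.INTER_CUBIC)
cv2.imwrite("pics/topcrop.png",a)
im=cv2.imread("pics/scene0.png"); 
cv2.imwrite("pics/scenecrop.png",cv2.resize(im[180:280,200:300],None,fx=6,fy=6,interpolation=cv2.INTER_CUBIC))
E
cat > h.py <<'E'
import numpy as np,cv2
from scipy.spatial.transform import Rotation as R
from cell import arm,get_image,camera_model
def ray(n,u,v,st=None):
    m=camera_model(n); K=np.array([[m['fx'],0,m['cx']],[0,m['fy'],m['cy']],[0,0,1]])
    x,y=(u-m['cx'])/m['fx'],(v-m['cy'])/m['fy']
    a,b=x,y
    for _ in range(20):
        s=1+m['k1']*(a*a+b*b); a,b=x/s,y/s
    d=np.array([a,b,1.])
    if n=='wrist':
        T=np.eye(4);T[:3,:3]=R.from_rotvec(st['ee_rot']).as_matrix();T[:3,3]=st['position']
        T=T@m['T_tool_cam'];return T[:3,3],T[:3,:3]@d
    return np.array(m['position']),R.from_rotvec(m['orientation']).as_matrix()@d
def onz(n,u,v,z,st=None):
    o,d=ray(n,u,v,st); return o+d*(z-o[2])/d[2]
def tri(r1,r2):
    (o1,d1),(o2,d2)=r1,r2
    A=np.stack([d1,-d2],1); t=np.linalg.lstsq(A,o2-o1,rcond=None)[0]
    p,q=o1+t[0]*d1,o2+t[1]*d2
    return (p+q)/2,np.linalg.norm(p-q)
E
```

```text
(no output)
```

View pics/topcrop.png

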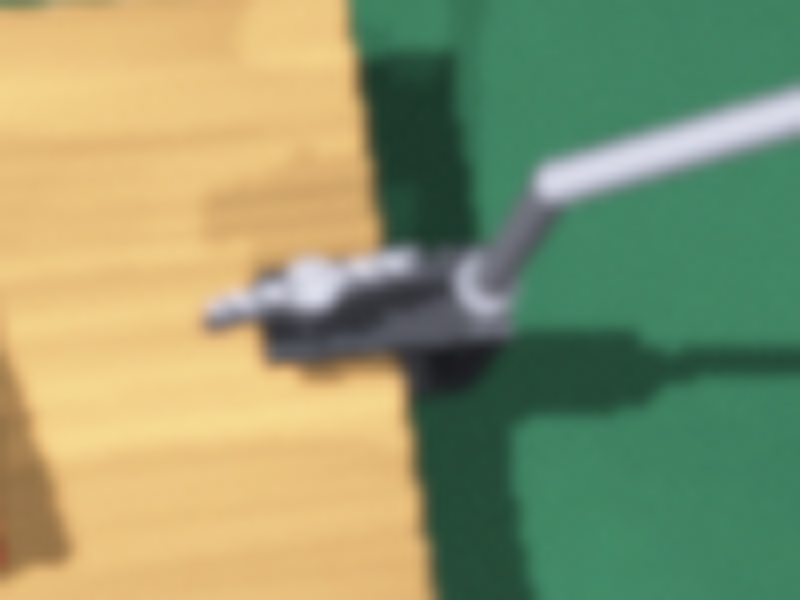

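View pics/scenecrop.png

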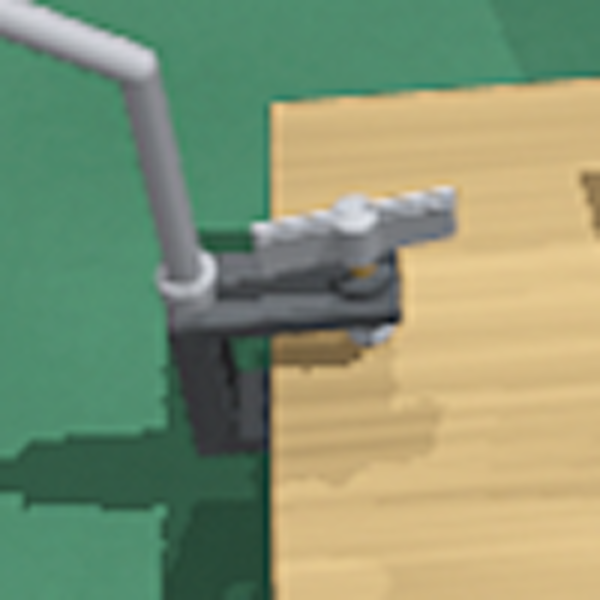

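Run:
```python
from h import *
t=lambda c:ray('top',320+(c[0]+.5)/8-.5,115+(c[1]+.5)/8-.5)
s=lambda c:ray('scene',200+(c[0]+.5)/6-.5,180+(c[1]+.5)/6-.5)
for n,a,b in [('hub',(314,280),(353,208)),('tipL',(210,312),(448,197)),('tipR',(415,258),(262,230)),('foot',(487,288),(188,282)),('bend',(550,180),(140,65))]:
    p,e=tri(t(a),s(b)); print(n,p.round(4),round(e,4), onz('top',320+(a[0]+.5)/8-.5,115+(a[1]+.5)/8-.5,.174).round(4))
```

```text
hub [ 0.6321 -0.0795  0.1683] 0.0003 [ 0.6306 -0.0789  0.174 ]
tipL [ 0.6217 -0.045   0.1631] 0.0007 [ 0.6188 -0.0437  0.174 ]
tipR [ 0.6412 -0.1134  0.1654] 0.0023 [ 0.6389 -0.1133  0.174 ]
foot [ 0.6406 -0.145   0.1309] 0.0008 [ 0.629  -0.1377  0.174 ]
bend [ 0.6417 -0.1432  0.2567] 0.0003 [ 0.6673 -0.1598  0.174 ]
```

```bash
cat >> h.py <<'E'
AX=np.array([.632,-.0795]); CX=np.array([.9917,.1287]); CY=np.array([-.1287,.9917])
def rel(p,yaw_y=None):
    "shift mm in tool axes to world TCP p (from measured pose); turn about tool"
    st=arm.observe(); M=R.from_rotvec(st['ee_rot']).as_matrix()
    Rt=np.stack([np.r_[CY,0],np.r_[CX,0],[0,0,-1]],1)
    return (1000*M.T@(np.array(p)-st['position'])).round(1),R.from_matrix(M.T@Rt).as_rotvec().round(4)
E
python3 - <<'E'
from h import *
print(rel([.627,-.04,.43]))
E
```

```text
(array([-611.9, -482.1,  -25.2]), array([-1.0000e-03,  8.0000e-04,  1.1489e+00]))
```

```bash
python3 -m pendant '[[[-46,-36,-25,0,0,0.09,1],[-92,-72,-25,0,0,0.18,1],[-138,-108,-25,0,0,0.27,1],[-184,-144,-25,0,0,0.36,1],[-230,-181,-25,0,0,0.45,1],[-276,-217,-25,0,0,0.54,1],[-322,-253,-25,0,0,0.63,1],[-368,-290,-25,0,0,0.72,1],[-414,-326,-25,0,0,0.81,1],[-460,-362,-25,0,0,0.9,1],[-506,-398,-25,0,0,0.99,1],[-552,-435,-25,0,0,1.08,1],[-585,-460,-25,0,0,1.149,1],[-612,-482,-25,0,0,1.149,1],[-612,-482,-25,0,0,1.149,1],[-612,-482,-25,0,0,1.149,1],[-612,-482,-25,0,0,1.149,1]]]' 10
python3 - <<'E'
from h import *
st=arm.observe(); print(st['joints'].round(3),st['force'])
import pickle; pickle.dump(st,open('st1.pkl','wb'))
cv2.imwrite("pics/w1.png",get_image("wrist")[:,:,::-1])
E
```

```text
clock: 2.28
position: [0.6269, -0.0384, 0.4297]
ee_rot: [-2.071, -2.361, -0.001]
force: [-0.3, 0.6, -0.7]
width: 0.004
[-0.392  0.452  0.552  1.562 -0.249  1.199  0.337] [-0.2743096   0.64177551 -0.68089405]
```

View pics/w1.png

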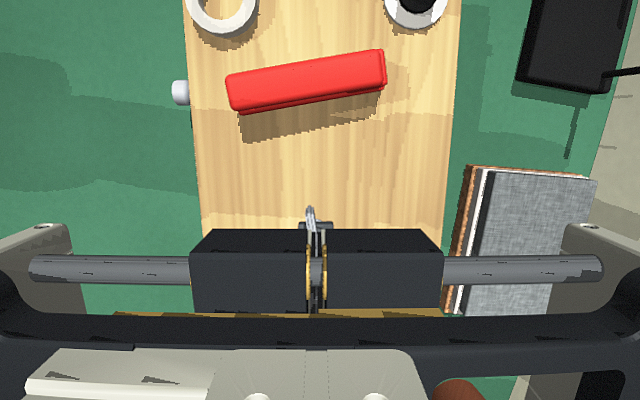

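Run:
```python
from h import *
im=get_image("scene")[:,:,::-1]
cv2.imwrite("pics/s1.png",cv2.resize(im[90:290,170:370],None,fx=3,fy=3,interpolation=cv2.INTER_CUBIC))
im=get_image("top")[:,:,::-1]
cv2.imwrite("pics/t1.png",cv2.resize(im[100:230,270:420],None,fx=4,fy=4,interpolation=cv2.INTER_CUBIC))
```

```text
(no output)
```

View pics/s1.png

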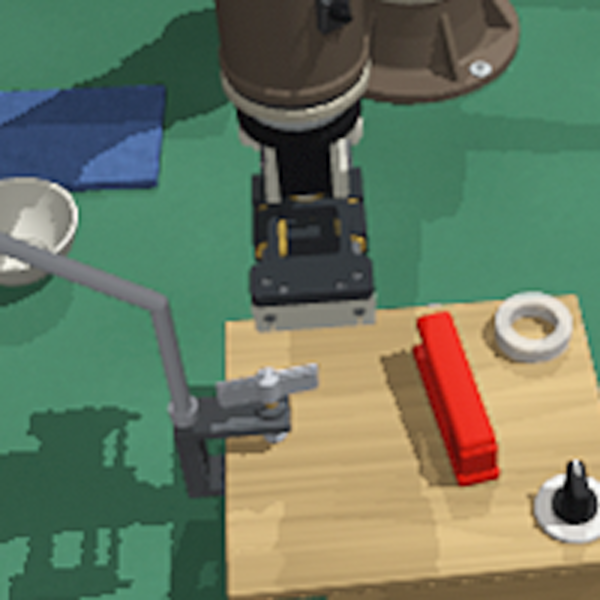

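View pics/t1.png

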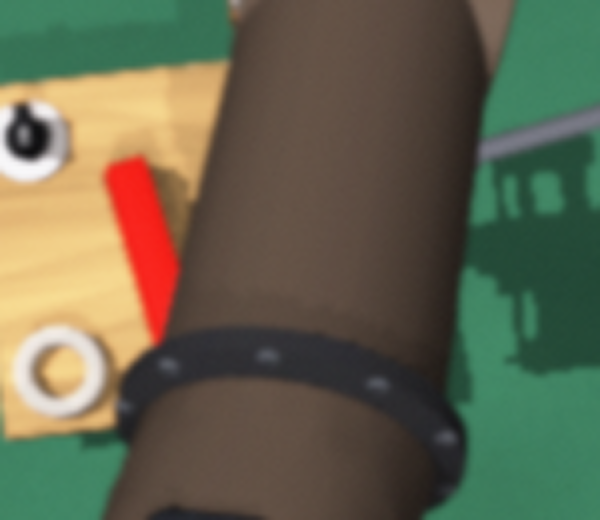

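Run:
```python
from h import *
st=arm.observe(); print(st['position'])
for c in [(310,206),(311,212)]: print(onz('wrist',*c,.174,st).round(4))
im=cv2.imread("pics/w1.png"); cv2.imwrite("pics/w1c.png",cv2.resize(im[190:320,250:380],None,fx=4.6,fy=4.6,interpolation=cv2.INTER_CUBIC))
```

```text
[ 0.62697151 -0.0388445   0.42987427]
[ 0.6215 -0.0371  0.174 ]
[ 0.6229 -0.0418  0.174 ]
```

View pics/w1c.png

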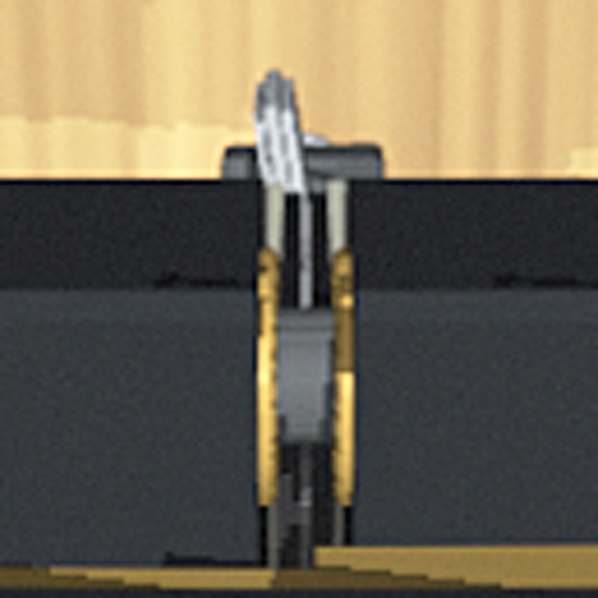

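Run:
```python
import cv2
im=cv2.imread("pics/scene0.png"); cv2.imwrite("pics/s0g.png",cv2.resize(im[0:100,480:590],None,fx=6,fy=6,interpolation=cv2.INTER_CUBIC))
im=cv2.imread("pics/wrist0.png"); cv2.imwrite("pics/w0.png",im)
```

```text
(no output)
```

View pics/s0g.png

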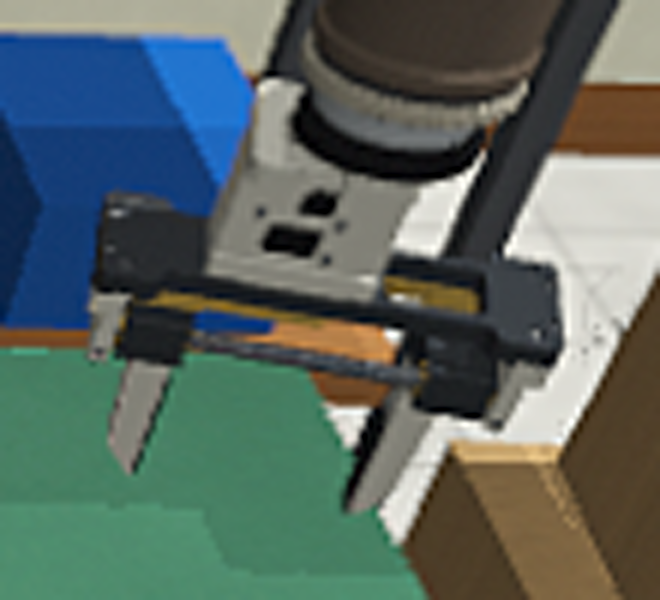

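View pics/w0.png

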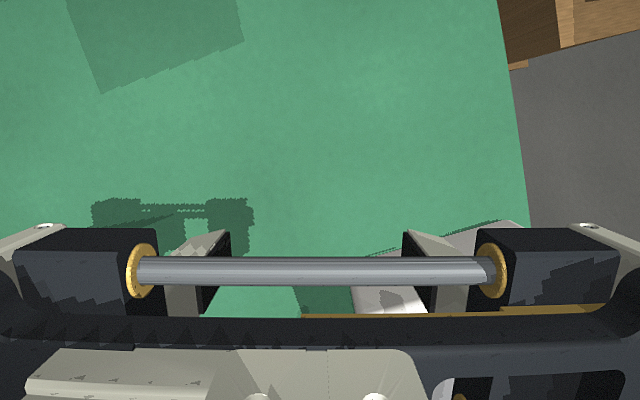

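```bash
cat >> h.py <<'E'
def cpos(phi,clr=0,r=26,a=6,b=9.5):
    p=np.radians(phi); w=np.array([np.cos(p),np.sin(p)]); n=np.array([-np.sin(p),np.cos(p)])
    return r*w+(3.5+clr+a*abs(n[0])+b*abs(n[1]))*n
def world(c,z): return np.r_[AX+(CX*c[0]+CY*c[1])/1000,z]
def now():
    st=arm.observe(); d=(st['position'][:2]-AX)*1000; return (d@CX).round(1),(d@CY).round(1),st['position'][2].round(4),st['force'].round(1),st['clock']
E
python3 - <<'E'
from h import *
s=cpos(98.5,12); print(s,rel(world(s,.326)))
for ph in list(range(98,-30,-10))+[-25]:
    c=cpos(ph); print(ph,c.round(1),'row x,y:',(c-s)[::-1].round(1))
E
```

```text
[-26.43047044  22.33869905] (array([-18.6, -26.7, 103.9]), array([ 0.0002, -0.0005,  0.0012]))
98 [-14.3  24.2] row x,y: [ 1.9 12.2]
88 [-8.9 26.3] row x,y: [ 4.  17.5]
78 [-5.7 27.8] row x,y: [ 5.5 20.7]
68 [-2.  28.8] row x,y: [ 6.5 24.5]
58 [ 2.2 29.3] row x,y: [ 6.9 28.7]
48 [ 6.8 28.9] row x,y: [ 6.6 33.2]
38 [11.5 27.6] row x,y: [ 5.2 37.9]
28 [16.1 25.2] row x,y: [ 2.9 42.5]
18 [20.3 21.7] row x,y: [-0.6 46.7]
8 [23.8 17.2] row x,y: [-5.1 50.3]
-2 [26.4 12.3] row x,y: [-10.1  52.9]
-12 [28.4  8.3] row x,y: [-14.   54.8]
-22 [29.6  3.8] row x,y: [-18.6  56. ]
-25 [29.8  2.3] row x,y: [-20.1  56.2]
```

```bash
python3 -m pendant '[[[-10,-14,0,0,0,0,1],[-18.6,-26.7,10,0,0,0,1],[-18.6,-26.7,45,0,0,0,1],[-18.6,-26.7,80,0,0,0,1],[-18.6,-26.7,104,0,0,0,1],[-18.6,-26.7,104,0,0,0,1]]]'
python3 - <<'E'
from h import *
print(now())
cv2.imwrite("pics/w2.png",get_image("wrist")[:,:,::-1])
im=get_image("scene")[:,:,::-1]
cv2.imwrite("pics/s2.png",cv2.resize(im[130:280,190:340],None,fx=4,fy=4,interpolation=cv2.INTER_CUBIC))
E
```

```text
clock: 3.18
position: [0.6017, -0.0622, 0.3244]
ee_rot: [-2.073, -2.357, 0.004]
force: [-0.4, 0.3, 1.2]
width: 0.008
(np.float64(-27.8), np.float64(21.1), np.float64(0.3244), array([-0.4,  0.3,  1.2]), 3.175)
```

View pics/w2.png

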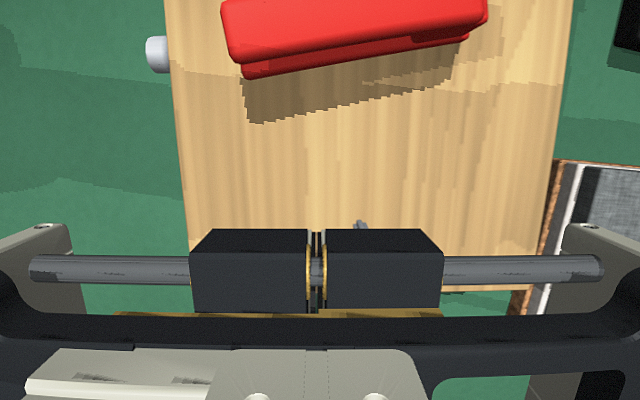

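View pics/s2.png

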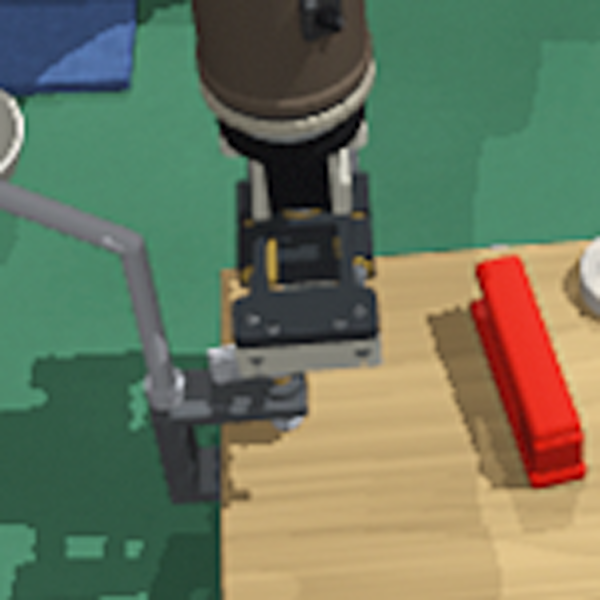

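```bash
python3 -m pendant '[[[1,6,0,0,0,0,1],[2,12,0,0,0,0,1],[4,17.5,0,0,0,0,1],[5.5,20.7,0,0,0,0,1],[6.5,24.5,0,0,0,0,1],[6.9,28.7,0,0,0,0,1],[6.6,33.2,0,0,0,0,1],[5.2,37.9,0,0,0,0,1],[2.9,42.5,0,0,0,0,1],[-0.6,46.7,0,0,0,0,1]]]'
python3 - <<'E'
from h import *
print(now())
im=get_image("scene")[:,:,::-1]
cv2.imwrite("pics/s3.png",cv2.resize(im[130:280,190:340],None,fx=4,fy=4,interpolation=cv2.INTER_CUBIC))
E
```

```text
clock: 4.53
position: [0.6499, -0.0563, 0.3257]
ee_rot: [2.073, 2.36, 0.0]
force: [-1.0, 1.2, 0.3]
width: 0.004
(np.float64(20.8), np.float64(20.7), np.float64(0.3257), array([-1. ,  1.2,  0.3]), 4.525)
```

View pics/s3.png

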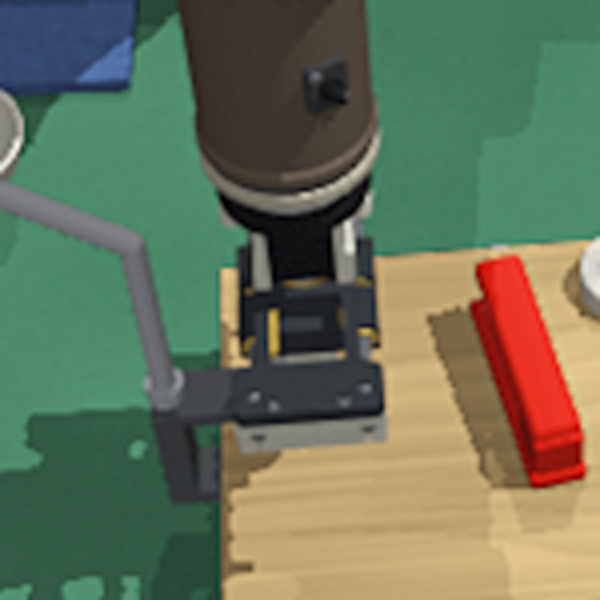

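```bash
python3 -m pendant '[[[-4.5,3.6,0,0,0,0,1],[-9.5,6.2,0,0,0,0,1],[-13.4,8.1,0,0,0,0,1],[-18,9.3,0,0,0,0,1],[-19.5,9.5,0,0,0,0,1],[-19.5,9.5,0,0,0,0,1],[-14,11.5,0,0,0,0,1],[-14,11.5,-40,0,0,0,1],[20,0,-60,0,0,0,1],[80,-10,-60,0,0,0,1],[100,-20,-60,0,0,0,1],[100,-20,-60,0,0,0,1]]]'
python3 - <<'E'
from h import *
print(now())
im=get_image("scene")[:,:,::-1]
cv2.imwrite("pics/s4.png",cv2.resize(im[180:280,200:300],None,fx=6,fy=6,interpolation=cv2.INTER_CUBIC))
E
```

```text
clock: 6.08
position: [0.6162, 0.0428, 0.3859]
ee_rot: [-2.069, -2.363, -0.001]
force: [-0.1, 0.2, 0.3]
width: 0.005
(np.float64(0.1), np.float64(123.3), np.float64(0.3859), array([-0.1,  0.2,  0.3]), 6.075)
```

View pics/s4.png

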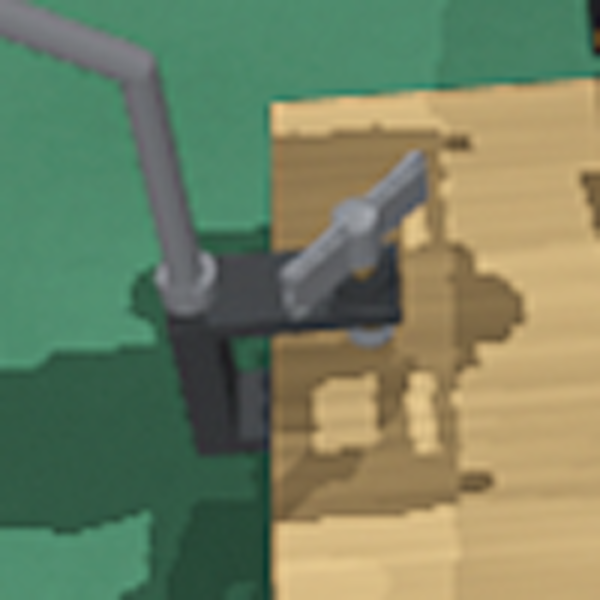

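Run:
```python
from h import *
s=lambda c,z:onz('scene',200+(c[0]+.5)/6-.5,180+(c[1]+.5)/6-.5,z)
for z in (.170,.172):
  for c in [(415,160),(295,285),(355,215)]:
    d=(s(c,z)[:2]-AX)*1000; x,y=d@CX,d@CY; print(z,c,x.round(1),y.round(1),np.degrees(np.arctan2(y,x)).round(1))
```

```text
0.17 (415, 160) -19.2 23.8 128.9
0.17 (295, 285) 35.0 -21.2 -31.2
0.17 (355, 215) 4.9 0.9 10.8
0.172 (415, 160) -17.5 23.9 126.3
0.172 (295, 285) 36.5 -21.0 -29.9
0.172 (355, 215) 6.5 1.1 9.5
```

Run:
```python
from h import *
im=get_image("top")[:,:,::-1]
cv2.imwrite("pics/t4.png",cv2.resize(im[115:190,320:420],None,fx=8,fy=8,interpolation=cv2.INTER_CUBIC))
```

```text
(no output)
```

View pics/t4.png

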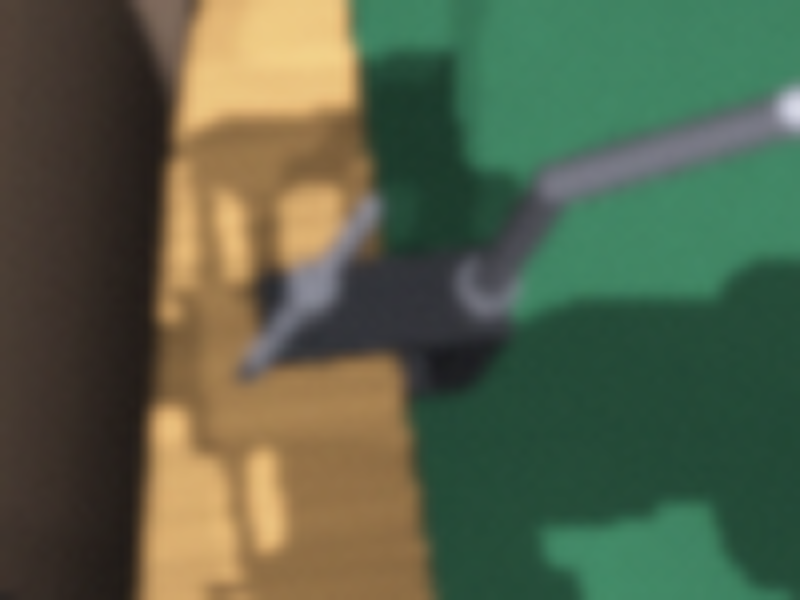

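Run:
```python
from h import *
t=lambda c:ray('top',320+(c[0]+.5)/8-.5,115+(c[1]+.5)/8-.5)
s=lambda c:ray('scene',200+(c[0]+.5)/6-.5,180+(c[1]+.5)/6-.5)
P=[]
for n,a,b in [('hub',(316,284),(355,212)),('tipL',(250,368),(415,160)),('tipR',(376,203),(295,280))]:
    p,e=tri(t(a),s(b)); P.append(p); print(n,p.round(4),round(e,4))
    for z in (.172,): 
        q=onz('top',320+(a[0]+.5)/8-.5,115+(a[1]+.5)/8-.5,z); d=(q[:2]-AX)*1000; print('  top@z',q.round(4),(d@CX).round(1),(d@CY).round(1))
d=P[1]-P[2]; print(np.degrees(np.arctan2(d[:2]@CY,d[:2]@CX)),np.linalg.norm(d), (P[1]+P[2])/2)
# known-height check: board corner/edge & desk
```

```text
hub [ 0.6315 -0.0798  0.1652] 0.0017
  top@z [ 0.6297 -0.0798  0.172 ] -2.3 -0.0
tipL [ 0.6028 -0.0591  0.1613] 0.0012
  top@z [ 0.6002 -0.0574  0.172 ] -28.7 26.0
tipR [ 0.6613 -0.0999  0.1622] 0.0039
  top@z [ 0.6585 -0.1004  0.172 ] 23.6 -24.2
137.71273776830634 0.07122871421394444 [ 0.63205716 -0.0794867   0.16172934]
```

Run:
```python
from h import *
print(now())
s=cpos(138,11); print(s,rel(world(s,.326)))
for ph in list(range(138,-24,-10))+[-25]:
    c=cpos(ph); print(ph,c.round(1),'row x,y:',(c-s)[::-1].round(1))
```

```text
(np.float64(0.5), np.float64(120.2), np.float64(0.386), array([-0.3, -0.3, -0. ]), 6.175)
[-36.43455287  -1.60828009] (array([-121.7,  -36.9,   60.1]), array([ 0.0007,  0.0009, -0.0004]))
138 [-29.1   6.6] row x,y: [8.2 7.4]
128 [-27.1  11.8] row x,y: [13.4  9.3]
118 [-23.9  16.7] row x,y: [18.3 12.5]
108 [-19.6  21. ] row x,y: [22.6 16.9]
98 [-14.3  24.2] row x,y: [25.9 22.2]
88 [-8.9 26.3] row x,y: [27.9 27.5]
78 [-5.7 27.8] row x,y: [29.4 30.7]
68 [-2.  28.8] row x,y: [30.4 34.5]
58 [ 2.2 29.3] row x,y: [30.9 38.7]
48 [ 6.8 28.9] row x,y: [30.5 43.2]
38 [11.5 27.6] row x,y: [29.2 47.9]
28 [16.1 25.2] row x,y: [26.8 52.5]
18 [20.3 21.7] row x,y: [23.3 56.7]
8 [23.8 17.2] row x,y: [18.8 60.3]
-2 [26.4 12.3] row x,y: [13.9 62.9]
-12 [28.4  8.3] row x,y: [ 9.9 64.8]
-22 [29.6  3.8] row x,y: [ 5.4 66. ]
-25 [29.8  2.3] row x,y: [ 3.9 66.2]
```

```bash
python3 -m pendant '[[[-50,-36.9,0,0,0,0,1],[-100,-36.9,0,0,0,0,1],[-121.7,-36.9,0,0,0,0,1],[-121.7,-36.9,30,0,0,0,1],[-121.7,-36.9,60,0,0,0,1],[-121.7,-36.9,60,0,0,0,1],[-121.7,-36.9,60,0,0,0,1]]]'
python3 - <<'E'
from h import *
print(now())
im=get_image("scene")[:,:,::-1]
cv2.imwrite("pics/s5.png",cv2.resize(im[160:280,190:310],None,fx=5,fy=5,interpolation=cv2.INTER_CUBIC))
E
```

```text
clock: 7.05
position: [0.5963, -0.0862, 0.3267]
ee_rot: [2.074, 2.358, 0.0]
force: [0.8, -0.3, 0.6]
width: 0.008
(np.float64(-36.3), np.float64(-2.0), np.float64(0.3267), array([ 0.8, -0.3,  0.6]), 7.05)
```

View pics/s5.png

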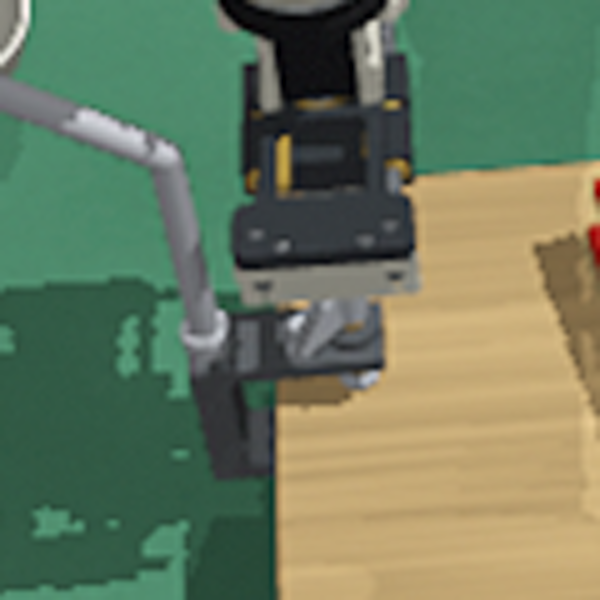

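```bash
python3 -m pendant '[[[4,4,0,0,0,0,1],[8.2,7.4,0,0,0,0,1],[13.4,9.3,0,0,0,0,1],[18.3,12.5,0,0,0,0,1],[22.6,16.9,0,0,0,0,1],[25.9,22.2,0,0,0,0,1],[27.9,27.5,0,0,0,0,1],[29.4,30.7,0,0,0,0,1],[30.4,34.5,0,0,0,0,1],[30.9,38.7,0,0,0,0,1],[30.5,43.2,0,0,0,0,1],[29.2,47.9,0,0,0,0,1],[26.8,52.5,0,0,0,0,1],[23.3,56.7,0,0,0,0,1],[18.8,60.3,0,0,0,0,1],[13.9,62.9,0,0,0,0,1],[9.9,64.8,0,0,0,0,1],[5.4,66,0,0,0,0,1],[3.9,66.2,0,0,0,0,1],[3.9,66.2,0,0,0,0,1]]]'
python3 -m pendant '[[[8,0,0,0,0,0,1],[8,0,-40,0,0,0,1],[40,0,-60,0,0,0,1],[100,-10,-60,0,0,0,1],[119,-20,-60,0,0,0,1],[119,-29,-60,0,0,0,1],[119,-29,-60,0,0,0,1]]]'
python3 - <<'E'
from h import *
print(now())
im=get_image("scene")[:,:,::-1]
cv2.imwrite("pics/s6.png",cv2.resize(im[180:280,200:300],None,fx=6,fy=6,interpolation=cv2.INTER_CUBIC))
im=get_image("top")[:,:,::-1]
cv2.imwrite("pics/t6.png",cv2.resize(im[115:190,320:420],None,fx=8,fy=8,interpolation=cv2.INTER_CUBIC))
E
```

```text
clock: 9.6
position: [0.6611, -0.0729, 0.3258]
ee_rot: [2.074, 2.359, 0.0]
force: [0.2, 1.4, 0.1]
width: 0.003
clock: 10.48
position: [0.6165, 0.0398, 0.386]
ee_rot: [2.075, 2.357, -0.001]
force: [-0.9, -0.4, -0.3]
width: 0.006
(np.float64(-0.0), np.float64(120.3), np.float64(0.386), array([-0.9, -0.4, -0.3]), 10.475)
```

View pics/s6.png

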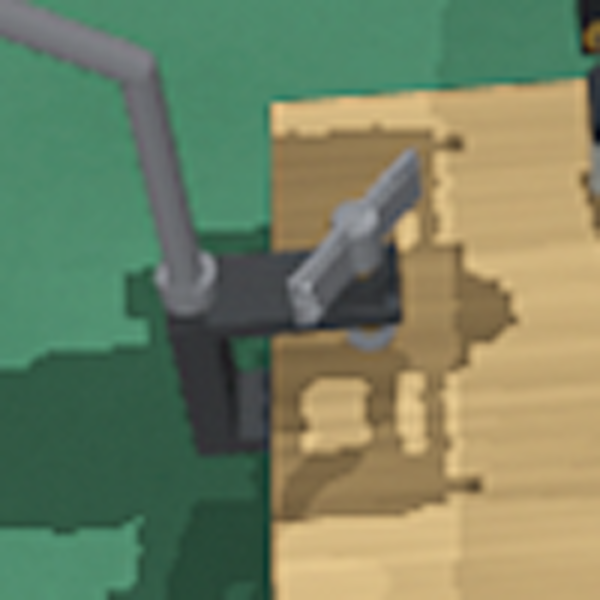

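View pics/t6.png

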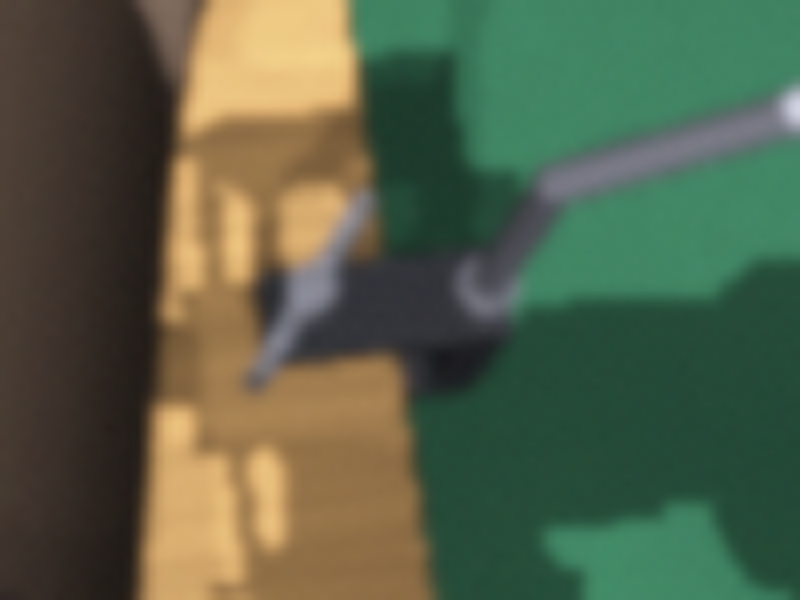

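Run:
```python
from h import *
s=cpos(142,11); print(s,rel(world(s,.325)))
for ph in list(range(138,80,-6)):
    c=cpos(ph); print(ph,c.round(1),'row x,y:',(c-s)[::-1].round(1))
```

```text
[-36.29851     -4.22897375] (array([-124.4,  -36.6,   61.1]), array([ 0.0006,  0.0009, -0.0028]))
138 [-29.1   6.6] row x,y: [10.8  7.2]
132 [-28.    9.7] row x,y: [14.   8.3]
126 [-26.6  12.8] row x,y: [17.1  9.7]
120 [-24.6  15.8] row x,y: [20.  11.7]
114 [-22.3  18.5] row x,y: [22.8 14. ]
108 [-19.6  21. ] row x,y: [25.2 16.7]
102 [-16.5  23.1] row x,y: [27.3 19.8]
96 [-13.1  24.8] row x,y: [29.  23.2]
90 [-9.5 26. ] row x,y: [30.2 26.8]
84 [-7.7 27. ] row x,y: [31.2 28.6]
```

```bash
python3 -m pendant '[[[-50,-36.6,0,0,0,0,1],[-100,-36.6,0,0,0,0,1],[-124.4,-36.6,0,0,0,0,1],[-124.4,-36.6,30,0,0,0,1],[-124.4,-36.6,61,0,0,0,1],[-124.4,-36.6,61,0,0,0,1],[-124.4,-36.6,61,0,0,0,1]]]'
python3 -m pendant '[[[5,4,0,0,0,0,1],[10.8,7.2,0,0,0,0,1],[14,8.3,0,0,0,0,1],[17.1,9.7,0,0,0,0,1],[20,11.7,0,0,0,0,1],[22.8,14,0,0,0,0,1],[24.2,15.4,0,0,0,0,1],[25.2,16.7,0,0,0,0,1],[25.2,16.7,0,0,0,0,1]]]'
python3 -m pendant '[[[1,1.5,0,0,0,0,1],[2,3,0,0,0,0,1]]]'
```

```text
clock: 11.45
position: [0.5971, -0.0874, 0.3257]
ee_rot: [2.074, 2.358, 0.0]
force: [0.6, 0.2, -0.0]
width: 0.006
clock: 12.58
position: [0.6094, -0.0601, 0.3245]
ee_rot: [-2.074, -2.358, 0.003]
force: [-3.1, -3.0, 1.1]
width: 0.006
clock: 12.82
position: [0.6113, -0.0587, 0.3243]
ee_rot: [-2.075, -2.356, 0.006]
force: [-10.1, -7.1, 3.0]
width: 0.005
```

```bash
python3 -m pendant '[[[-1,1,0,0,0,0,1],[-2,2,0,0,0,0,1],[-2,2,0,0,0,0,1]]]'
python3 - <<'E'
from h import *
print(now(), arm.observe()['ft_torque'])
cv2.imwrite("pics/w7.png",get_image("wrist")[:,:,::-1])
im=get_image("scene")[:,:,::-1]
cv2.imwrite("pics/s7.png",cv2.resize(im[160:280,190:310],None,fx=5,fy=5,interpolation=cv2.INTER_CUBIC))
E
```

```text
clock: 13.2
position: [0.6128, -0.0598, 0.3242]
ee_rot: [-2.073, -2.355, 0.006]
force: [-12.3, -3.3, 7.7]
width: 0.006
(np.float64(-16.5), np.float64(22.0), np.float64(0.3242), array([-12.3,  -3.3,   7.7]), 13.2) [-0.71851949  2.72497966 -0.00645913]
```

View pics/w7.png

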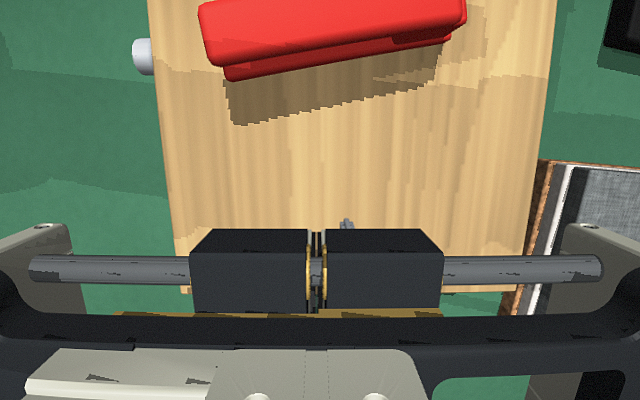

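View pics/s7.png

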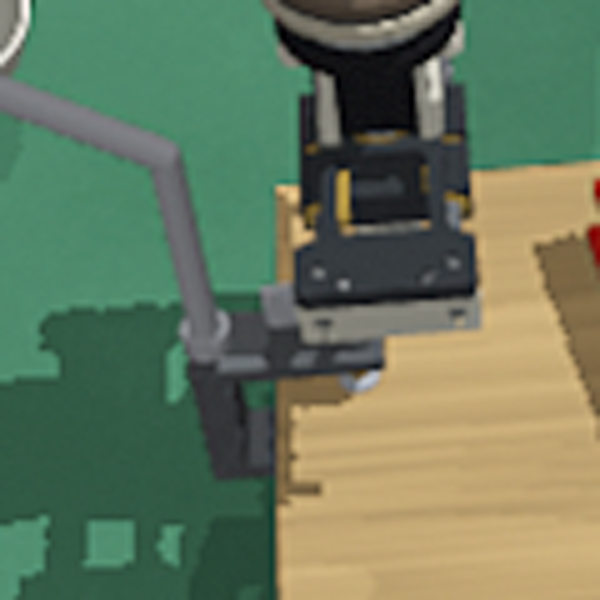

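```bash
python3 -m pendant '[[[0,1.5,0,0,0,0,1],[0,3,0,0,0,0,1],[0,3,0,0,0,0,1],[0,3,0,0,0,0,1]]]'
python3 - <<'E'
from h import *
print(now())
E
```

```text
clock: 13.8
position: [0.6148, -0.0596, 0.324]
ee_rot: [-2.071, -2.353, 0.009]
force: [-19.0, -3.1, 11.1]
width: 0.003
(np.float64(-14.5), np.float64(21.9), np.float64(0.324), array([-19. ,  -3.1,  11.1]), 13.8)
```

```bash
python3 -m pendant '[[[0,-4,0,0,0,0,1],[0,-10,0,0,0,0,1],[0,-12,-40,0,0,0,1],[40,0,-62,0,0,0,1],[95,10,-62,0,0,0,1],[100,15,-62,0,0,0,1],[100,15,-62,0,0,0,1]]]'
python3 - <<'E'
from h import *
print(now())
im=get_image("scene")[:,:,::-1]
cv2.imwrite("pics/s8.png",cv2.resize(im[180:280,200:300],None,fx=6,fy=6,interpolation=cv2.INTER_CUBIC))
im=get_image("top")[:,:,::-1]
cv2.imwrite("pics/t8.png",cv2.resize(im[115:190,320:420],None,fx=8,fy=8,interpolation=cv2.INTER_CUBIC))
E
```

```text
clock: 14.68
position: [0.6202, 0.0436, 0.3867]
ee_rot: [2.071, 2.362, 0.001]
force: [-0.4, -1.5, 0.4]
width: 0.008
(np.float64(4.2), np.float64(123.6), np.float64(0.3867), array([-0.4, -1.5,  0.4]), 14.675)
```

View pics/s8.png

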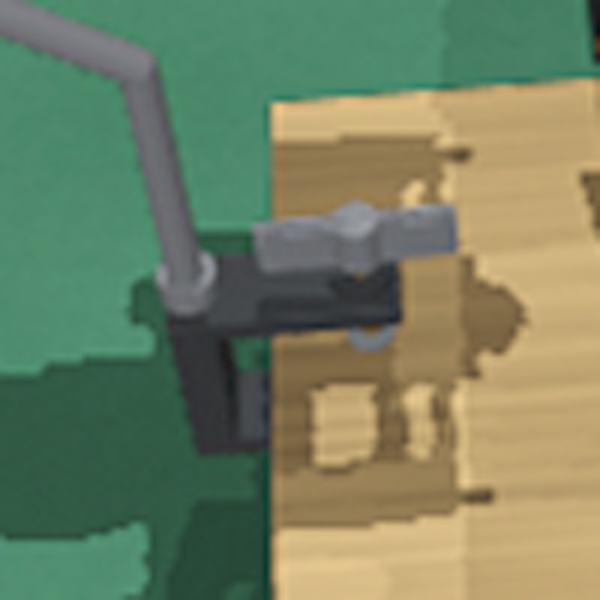

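View pics/t8.png

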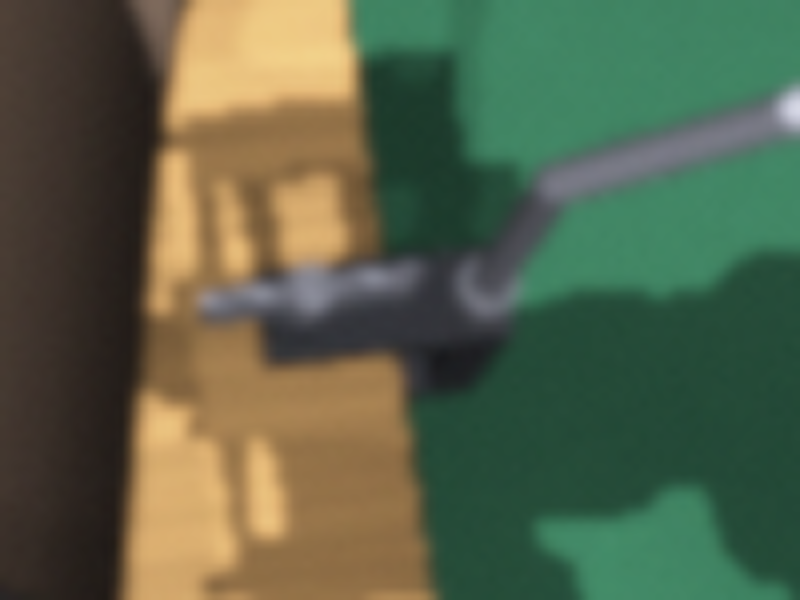

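Run:
```python
from h import *
t=lambda c:ray('top',320+(c[0]+.5)/8-.5,115+(c[1]+.5)/8-.5)
s=lambda c:ray('scene',200+(c[0]+.5)/6-.5,180+(c[1]+.5)/6-.5)
P=[]
for n,a,b in [('tipL',(205,302),(455,209)),('tipR',(415,267),(255,228))]:
    p,e=tri(t(a),s(b)); P.append(p); print(n,p.round(4),round(e,4))
d=P[0]-P[1]; print(np.degrees(np.arctan2(d[:2]@CY,d[:2]@CX)),np.linalg.norm(d), (P[1]+P[0])/2)
for f,im in (('top','t8'),):
  for z in (.168,):
    q=[onz('top',320+(c[0]+.5)/8-.5,115+(c[1]+.5)/8-.5,z) for c in [(205,302),(415,267)]]; d=q[0]-q[1]; print(np.degrees(np.arctan2(d[:2]@CY,d[:2]@CX)))
# jaw front edge direction and board edge direction
for pts,z in (([(275,360),(400,348)],.126),([(355,0),(425,520)],.09)):
    q=[onz('top',320+(c[0]+.5)/8-.5,115+(c[1]+.5)/8-.5,z) for c in pts]; d=q[0]-q[1]; print(np.degrees(np.arctan2(d[1],d[0])))
```

```text
tipL [ 0.6257 -0.0429  0.161 ] 0.0006
tipR [ 0.6388 -0.1152  0.1632] 0.0005
92.92699758180002 0.07353979556875503 [ 0.63223906 -0.07902356  0.16212109]
93.38282941055743
96.65952122586573
7.032851267601417
```

Run:
```python
from h import *
print(rel(world([-26,30],.325)))
```

```text
(array([-91.5, -29.4,  61.8]), array([ 0.0001,  0.0007, -0.0018]))
```

```bash
python3 -m pendant '[[[-40,-29.4,0,0,0,0,1],[-91.5,-29.4,0,0,0,0,1],[-91.5,-29.4,30,0,0,0,1],[-91.5,-29.4,61.8,0,0,0,1],[-91.5,-29.4,61.8,0,0,0,1],[-91.5,-26,61.8,0,0,0,1],[-91.5,-23,61.8,0,0,0,1],[-91.5,-20.5,61.8,0,0,0,1],[-91.5,-20.5,61.8,0,0,0,1]]]'
for i in 1; do python3 -m pendant '[[[0,2,0,0,0,0,1],[0,2,0,0,0,0,1]]]'; python3 -m pendant '[[[0,1.5,0,0,0,0,1],[0,1.5,0,0,0,0,1]]]'; python3 -m pendant '[[[0,1.5,0,0,0,0,1],[0,1.5,0,0,0,0,1]]]'; done
python3 -c "
from h import *
print(now())"
```

```text
clock: 15.9
position: [0.6105, -0.0512, 0.3257]
ee_rot: [-2.073, -2.358, 0.002]
force: [-9.2, -1.7, 6.8]
width: 0.009
clock: 16.15
position: [0.6119, -0.051, 0.3256]
ee_rot: [-2.072, -2.357, 0.004]
force: [-11.9, -0.1, 8.6]
width: 0.004
clock: 16.4
position: [0.6128, -0.0509, 0.3255]
ee_rot: [-2.072, -2.356, 0.005]
force: [-15.0, -0.9, 10.2]
width: 0.007
clock: 16.65
position: [0.6138, -0.0507, 0.3254]
ee_rot: [-2.071, -2.355, 0.006]
force: [-17.9, -0.0, 12.5]
width: 0.006
(np.float64(-14.3), np.float64(30.9), np.float64(0.3254), array([-17.9,  -0. ,  12.5]), 16.65)
```

```bash
python3 -m pendant '[[[0,-6,0,0,0,0,1],[0,-12,0,0,0,0,1],[0,-12,-40,0,0,0,1],[40,0,-62,0,0,0,1],[100,0,-90,0,0,0,1],[150,0,-120,0,0,0,1],[150,0,-120,0,0,0,1],[150,0,-120,0,0,0,1]]]'
python3 - <<'E'
from h import *
print(now(),arm.observe()['dq'].round(3))
im=get_image("scene")[:,:,::-1]
cv2.imwrite("pics/s9.png",im)
cv2.imwrite("pics/s9c.png",cv2.resize(im[180:280,200:300],None,fx=6,fy=6,interpolation=cv2.INTER_CUBIC))
E
```

```text
clock: 17.65
position: [0.5971, 0.0986, 0.4453]
ee_rot: [2.073, 2.36, 0.001]
force: [0.0, -0.3, -0.3]
width: 0.004
(np.float64(-11.7), np.float64(181.1), np.float64(0.4453), array([ 0. , -0.3, -0.3]), 17.65) [ 0.027  0.008  0.015  0.018 -0.    -0.002  0.001]
```

View pics/s9.png

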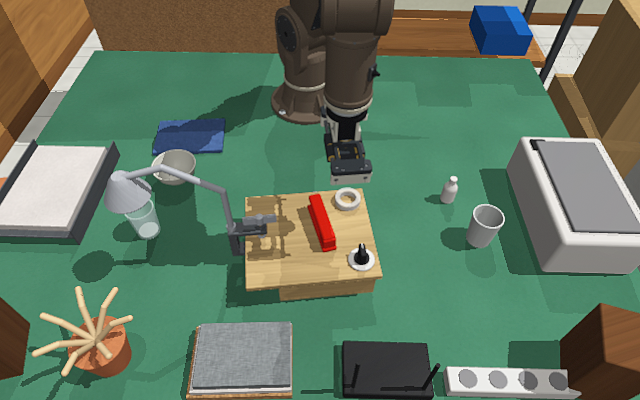

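View pics/s9c.png

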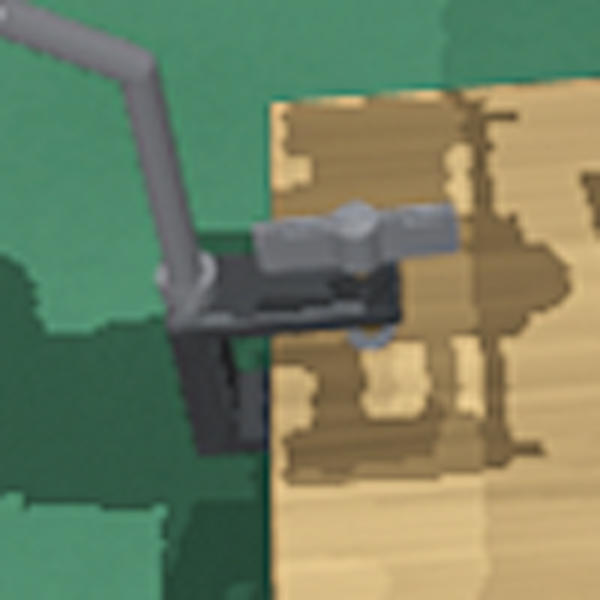

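```bash
python3 -c "
from cell import arm
print(arm.sign_off())"
```

```text
the job is handed in; nothing more can be done
None
```

I turned the wing screw clockwise until it met a firm stop, using three strokes with the closed fingertips. That was about a turn in all. I never pinched a wing, and handed the job in at about 17.7 s.

- **Stop:** At the end of the third stroke the force rose to about 19 N sideways. That is roughly 0.5 N m on the wing, far above the screw's 0.03 N m friction. A second push further out on the wing met the same resistance (about 18 N), and the wing looked the same in the scene picture afterwards.
- **Wing position:** The wing points almost straight away from the post. My measurement is about 3° short of exact, within what I can read from the images. The hub also looked about 4 mm lower than at the start, which fits one turn.
- **Disagreements:**
  - The first stroke turned the screw about 17° further than I had planned, so I measured the wing again before each later stroke.
  - The two-camera heights of the wings came out about 8 mm low, so I took heights from the task's figures instead.
- **Surroundings:** In the last scene picture the drawer, dimmer, stapler, tape and other items look unmoved. The hand is clear, with no contact force.

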